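Index the dial of a board test fixture and start the test

ROBOT

A 7-joint arm with a two-finger parallel gripper is mounted at the origin on the work surface. World frame = base frame: x ahead of the robot, y to its left, z up, the work surface at z = 0. Lengths are in m, angles in rad, forces in N, time in s.
With the tool pointing down it reaches from about 0.35 to 0.9 m from the base axis. Payload 8.1 kg.
Tool frame: the origin (TCP) lies at the very end of the fingers, on their centre line; the grasp point (between the pads) lies 19 mm behind it; z points along the fingers, y is the line along which they close (so a half turn about z gives the same grasp; the last joint's range is limited). The gripper opens to 85 mm and grips with 20 to 120 N. Pads are 22 mm wide; open, the fingers measure 114 mm over their backs; the gripper's body (76 mm by 85 mm) begins 54 mm behind the grasp point. The pads swing forward as they close: fully open they stand 13 mm farther back than shut.
Start: joints at [1.121, 0.434, 0.025, 1.573, -0.012, 1.134, -0.075], TCP at [0.212, -0.588, 0.231] pointing down, gripper open.
Joint ranges: [-2.62, 2.62], [-0.44, 2.09], [-1.27, 1.32], [0.08, 2.57], [-1.32, 4.46], [0.12, 2], [-2.74, 2.74]. Speed limits (rad/s): [2.22, 2.22, 3.01, 3.01, 3.14, 3.14, 3.14].

INTERFACE

Orientations are given as a unit quaternion [w, x, y, z].
In Python, from plant import read_state, viewer, workorder gives the robot as it stands. The module is installed in compiled form; this text tells all that it offers.
- The arm moves only by the shell command python3 -m jog 'ROWS' [FORCE]. ROWS is JSON, a list of rows, each a list of 5 numbers: the shift along the tool's x, y, z in units of 30 mm (1.0 is 30 mm), then the turn about the tool's z in units of 6 degrees (1.0 is 6 degrees), then the opening, from 0 (shut) to 1 (fully open). A call has 1 to 20 rows; each row is the pose to reach, as a shift and turn from the pose commanded when the call began, along the tool's axes at that moment; what a row does not reach only later rows make up. A row lasts 1/12 s, in which the tool goes at most 41.7 mm and 7.16 degrees, less where a joint would pass 70% of its speed; a pose out of reach is approached as far as the arm can. A call with a gripper value outside its range is refused whole. The fingers move at their own pace and stop on an object; FORCE is the grip in N (left out, the last holds). Time passes only in rows, so rows that repeat a pose let the fingers close. It gives the time, the measured TCP pose, the force, the opening and the grip force at its end, in the units of the state.
- read_state(): the state, without advancing time (a new reading comes with each control period).
- viewer.camera(name): name is "side" or "top" or "wrist"; returns (picture, depth): 384x512x3 uint8, blue, green, red; 384x512 float32, m along the optical axis (not along the pixel's ray), 0 where there is no reading.
- viewer.camera_model(name): a dict with "camera_matrix" (3x3 intrinsics, pixels), "world_to_cam" (4x4, takes a point from world to camera coordinates). Camera axes: x right, y up, looking along -z (the intrinsics and any distortion apply to the point x, -y, -z); pixel columns grow to the right and rows downward; lengths in m; the calibration is good to about 2 mm. A picture is of the moment at which its call begins: read the wrist's pose just before it. camera_model takes no time and is no camera call; for the wrist camera it gives the pose at the moment of the call.
- workorder.close_job(): hands the job in; it is judged then, once.
The state is a dict: "time_s": time; "joint_pos": joint angles; "dq": joint speeds; "joint_efforts": joint torques, N m; "ee_pos": TCP position; "orientation": TCP orientation; "force": force on the tool from outside, world axes, zero at the start; "torque": the same for the moment, N m; "width": opening from 0.0 (shut) to 1.0 (fully open); "grasp_force": force on a finger pad.
Only numpy, scipy, OpenCV 4.12 (cv2) and the standard library are available. Lean on these libraries where they do the work, as an engineer would, in place of code of your own. Each camera call takes 0.05 s, during which the arm holds its last target. There are 200 camera calls.

TASK

Turn the fixture's round dial steadily until the board with the finned heatsink stands under the raised test head and the dial has clicked into its stop there; then press the large start button fully down and let it come back up. Keep both boards lying in their nests, do not press the small reset button, and leave the jar and the dish on the fixture standing where they are.

Things in the scene. Friction and masses are not known exactly. Their poses are not given: they have to be found in the camera images.
- fixture: Fixed test fixture: grey box 400 (x) x 520 (y) x 75 mm high, black top plate, a round dial in its middle. Origin: on the table under the dial's axis; z up. Its +y side, facing the robot's right, is the front with two buttons and an emergency stop. At the dial's +x side a bracket (x 178 to 202 mm, top 105 mm above the table) holds the detent's spring plunger, working on lugs at the rim.
- probe_plate (a point): Centre of the underside of the raised test head's black probe plate (102 x 78 mm), 172 mm above the table, straight over test_spot; probe tips hang to 154 mm, so all on the dial passes below. An aluminium C-frame, 110 mm wide, at the fixture's -y end carries it, with a square air cylinder on top, 288 mm above the table in all. It does not move.
- dial_hub (a point): On the dial's vertical axis, at its plate's upper face, 95 mm above the table; axes turn with the dial, equal to the fixture's at joint value 0. Aluminium plate 300 mm across, 12 mm thick (lugs reach 159 mm from the axis). Four nests, centred 98 mm from the axis along this point's +x, +y, -x, -y; black rails 14 mm above the plate hold a board with 1.5 mm play; pads 74 mm radially x 92 mm.
- dial (a joint): Angle of the dial, rad, counter-clockwise positive from above; 0 at the start. Turns either way, over a full turn each, with light friction (0.1 N m), and stays where it is left. Detents at each quarter turn (0, +-1.571, ...): within about 0.07 rad the spring plunger pulls the dial to the exact position and holds it; getting in or out takes about 0.8 N m.
- post_1 (a point): Top of the first of four fixed black cylindrical handle posts on the dial, by which it is turned: 22 mm in diameter, standing 49 mm above the plate (last 3 mm a 17 mm steel cap), foot flange 30 mm wide, 5 mm high. On the dial 115 mm from the axis, 45 degrees (counter-clockwise) from dial_hub's x axis.
- post_2 (a point): Top of the post at 135 degrees from dial_hub's x axis; else like post_1.
- post_3 (a point): Top of the post at 225 degrees from dial_hub's x axis; else like post_1.
- post_4 (a point): Top of the post at 315 degrees from dial_hub's x axis; else like post_1.
- heatsink_board: Green circuit board, 56 x 76 x 3 mm, with an aluminium heatsink of upright fins (32 x 38 x 20 mm, top 23 mm above the underside), two round capacitors and a white connector: the one to test. Origin: centre of its underside. Loose; it lies in the nest at the fixture's -x or +x side of the dial, so one quarter turn, one way or the other, takes it under the head.
- shield_board: Green circuit board of the same outline, but flat: a low steel shield can (32 x 34 x 4 mm) and no heatsink. Origin: centre of its underside. Loose; it lies in the nest across from the heatsink board. Not to be tested now.
- test_spot (a point): Point fixed to the fixture, under the middle of the test head (98 mm from the dial's axis towards the fixture's -y), 101 mm above the table: where the underside centre of the board under test lies.
- start_button (a joint): Travel of the start button, m: 0 up, 0.006 fully down. Spring: 1.5 N at first, 5 N fully down; it comes up by itself.
- start_button_top (a point): Centre of the upper face of the start button: the large one of two round black buttons in steel rims near the fixture's front edge, 40 mm across, 93 mm above the table, at x = -50, y = 222 mm from the fixture's origin. Pressed straight down.
- reset_button_top (a point): Centre of the upper face of the small reset button, 20 mm across, 93 mm above the table, at x = 60, y = 222 mm from the fixture's origin. Leave alone.
- reset_button (a joint): Travel of the reset button, m: 0 up, 0.006 down.
- probe_jar: Small clear jar with a steel lid, 32 mm across, 45 mm high, standing loose on the fixture's top plate in the front corner on the +x side. Origin: centre of its underside. Leave alone.
- screw_dish: Steel dish, 52 mm across, 14 mm high, loose on the fixture's top plate in the front corner on the -x side. Origin: centre of its underside. Leave alone.
Not all that is in view belongs to the job. What is shaped like the heatsink_board but brown or orange is not meant.

How it is judged:
On the way, in this order (a step that is already met when the one before it is completed fails the run):
1. the heatsink board stands under the test head with the dial at rest in its detent (horizontal distance between heatsink_board and test_spot below 0.006 m and angle between the x axis of dial_hub and the x axis of fixture, either way round above 1.5358 rad and z of heatsink_board in the frame of fixture below 0.104 m and velocity of joint dial between -0.03 and 0.03 rad/s), for 0.3 s.
2. the start button is pressed down, at least 4.5 of its 6 mm, with the board in place (horizontal distance between heatsink_board and test_spot below 0.006 m and angle between the x axis of dial_hub and the x axis of fixture, either way round above 1.5358 rad and z of heatsink_board in the frame of fixture below 0.104 m and value of joint start_button above 0.0045 m), for 0.05 s.
At the end, for the whole second after the job is handed in: The heatsink board lies in its nest with its centre within 6 mm (horizontally) of the test spot and its underside less than 3 mm above it, the dial stands within 0.035 rad (2 degrees) of the quarter-turn position and at rest (under 0.03 rad/s), and both buttons are up (less than 1.5 mm down) (all of step 1 and value of joint each of start_button, reset_button below 0.0015 m); the robot touches nothing.
It fails at once if the start button is pressed (2 mm) while the heatsink board is not under the test head (value of joint start_button above 0.002 m and not (horizontal distance between heatsink_board and test_spot below 0.006 m and angle between the x axis of dial_hub and the x axis of fixture, either way round above 1.5358 rad and z of heatsink_board in the frame of fixture below 0.104 m)).
It fails at once if the reset button is pressed (2 mm) (value of joint reset_button above 0.002 m).
It fails at once if a board leaves its nest ((horizontal distance between heatsink_board and dial_hub above 0.107 m or horizontal distance between heatsink_board and dial_hub below 0.089 m or angle between heatsink_board's own z axis and vertical above 0.15 rad or z of heatsink_board in the frame of fixture above 0.112 m) or (horizontal distance between shield_board and dial_hub above 0.107 m or horizontal distance between shield_board and dial_hub below 0.089 m or angle between shield_board's own z axis and vertical above 0.15 rad or z of shield_board in the frame of fixture above 0.112 m)).
It fails at once if the dial is spun round (faster than 3 rad/s) (velocity of joint dial above 3 rad/s or velocity of joint dial below -3 rad/s).
It fails at once if the jar or the dish is tipped or moved more than 15 mm (distance of any of probe_jar, screw_dish from where it was at the start of the episode above 0.015 m or angle between any of probe_jar, screw_dish's own z axis and vertical above 0.5 rad).
It also fails if it takes over 51 s, if anything falls off the work surface, if the arm or the gripper's body presses on something with over 40 N, if the wrist force passes 120 N, or if a joint passes its speed limit or range.

## Working session

There is one attempt and no reset: what is moved stays moved. The work goes in short steps, Python scripts to look and compute and a shell command to move; the robot and the scene stay as the last step left them, time stands still between calls to the robot, and variables do not carry over. Pictures are saved under pics/ and viewed, at most 13 in all, crops included, and the job is handed in when it is done.

```bash
mkdir -p pics; python3 - <<'E'
from plant import read_state, viewer
import cv2, numpy as np
s=read_state(); print({k:np.round(v,3) for k,v in s.items()})
ims=[]
for n in ["top","side"]:
    m=viewer.camera_model(n); p,d=viewer.camera(n)
    np.savez(n+".npz",p=p,d=d,K=m["camera_matrix"],W=m["world_to_cam"])
    print(n,np.round(m["camera_matrix"],1).tolist(),np.round(m["world_to_cam"],3).tolist(),[k for k in m])
    cv2.imwrite(f"pics/{n}0.png",p)
E
```

```text
{'time_s': np.float64(0.0), 'joint_pos': array([ 1.121,  0.435,  0.025,  1.574, -0.012,  1.134, -0.075]), 'dq': array([-0.001,  0.001,  0.002, -0.   ,  0.   , -0.002, -0.   ]), 'joint_efforts': array([-1.0000e-03, -6.7050e+01,  1.0250e+00, -3.1623e+01,  1.6000e-02,
        1.3000e-02,  0.0000e+00]), 'ee_pos': array([ 0.212, -0.587,  0.231]), 'orientation': array([-0.001,  0.985,  0.173, -0.   ]), 'force': array([ 0.188,  0.246, -0.318]), 'torque': array([-0.023, -0.009,  0.028]), 'grasp_force': np.float64(0.0), 'width': np.float64(1.001)}
top [[429.4, 0.0, 257.5], [0.0, 429.4, 198.4], [0.0, 0.0, 1.0]] [[0.035, -0.999, 0.003, -0.006], [0.979, 0.035, 0.2, -0.568], [-0.2, -0.004, 0.98, -1.016], [0.0, 0.0, 0.0, 1.0]] ['camera_matrix', 'world_to_cam']
side [[433.5, 0.0, 256.0], [0.0, 433.5, 194.9], [0.0, 0.0, 1.0]] [[0.997, -0.079, 0.011, -0.545], [0.037, 0.575, 0.817, -0.121], [-0.071, -0.814, 0.576, -1.087], [0.0, 0.0, 0.0, 1.0]] ['camera_matrix', 'world_to_cam']
```

View pics/top0.png

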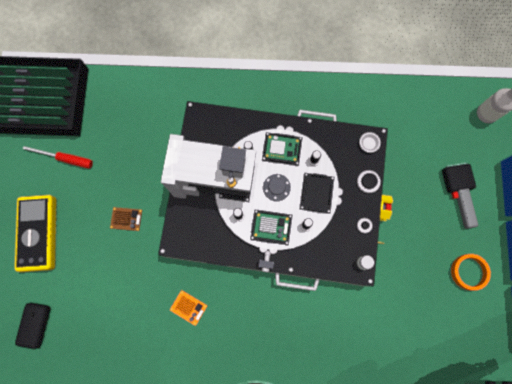

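View pics/side0.png

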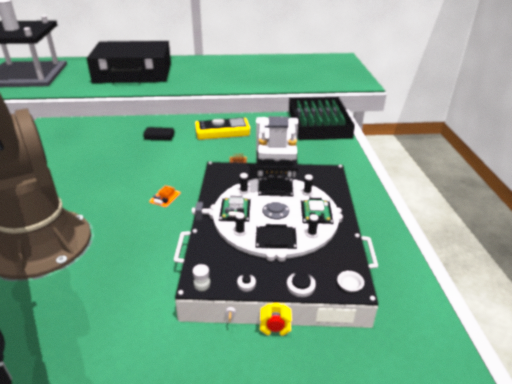

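```bash
cat > h.py <<'E'
import numpy as np
def load(n):
    f=np.load(n+".npz"); return f["p"],f["d"],f["K"],f["W"]
def ray(K,W,u,v):
    R=W[:3,:3].T; c=-R@W[:3,3]
    return c,R@np.array([(u-K[0,2])/K[0,0],-(v-K[1,2])/K[1,1],-1.])
def plane(K,W,u,v,z):
    c,r=ray(K,W,u,v); return c+r*(z-c[2])/r[2]
def tri(o1,r1,o2,r2):
    t=np.linalg.lstsq(np.c_[r1,-r2],o2-o1,rcond=None)[0]
    a,b=o1+t[0]*r1,o2+t[1]*r2; return (a+b)/2,np.linalg.norm(a-b)
def depthpt(K,W,d,u,v):
    c,r=ray(K,W,u,v); return c+r*float(np.median(d[int(v)-1:int(v)+2,int(u)-1:int(u)+2]))
E
python3 - <<'E'
from h import *
import cv2
p,d,K,W=load("top"); 
for n,(u,v) in dict(hub=(277,187),b_near=(270,227),b_far=(282,149),start=(369,182),reset=(365,226)).items():
    print(n,np.round(depthpt(K,W,d,u,v),3))
a=cv2.resize(p[120:275,210:390],None,fx=4,fy=4,interpolation=cv2.INTER_CUBIC)
cv2.imwrite("pics/topc.png",a[:600]); print(a.shape)
ps=load("side")[0]
cv2.imwrite("pics/sidec.png",cv2.resize(ps[165:305,180:375],None,fx=4,fy=4,interpolation=cv2.INTER_CUBIC))
E
```

```text
hub [ 0.586 -0.032  0.112]
b_near [ 0.488 -0.018  0.122]
b_far [ 0.681 -0.042  0.11 ]
start [ 0.609 -0.255  0.098]
reset [ 0.501 -0.244  0.098]
(620, 720, 3)
```

View pics/topc.png

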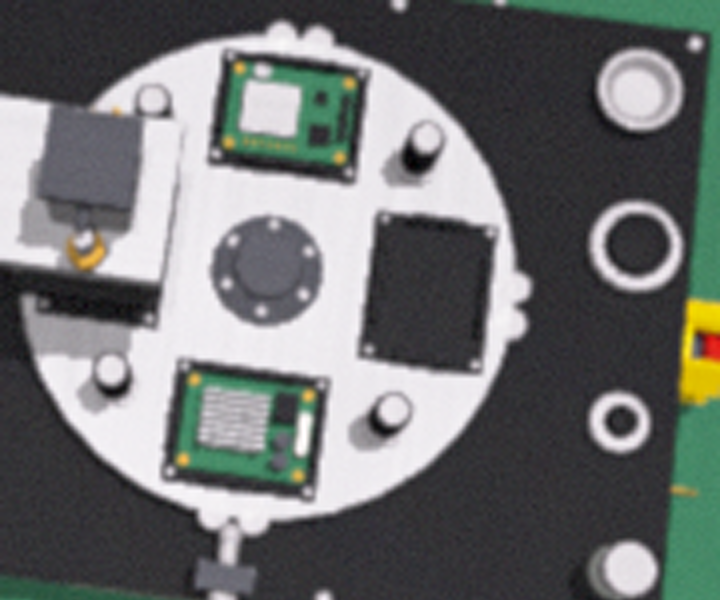

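View pics/sidec.png

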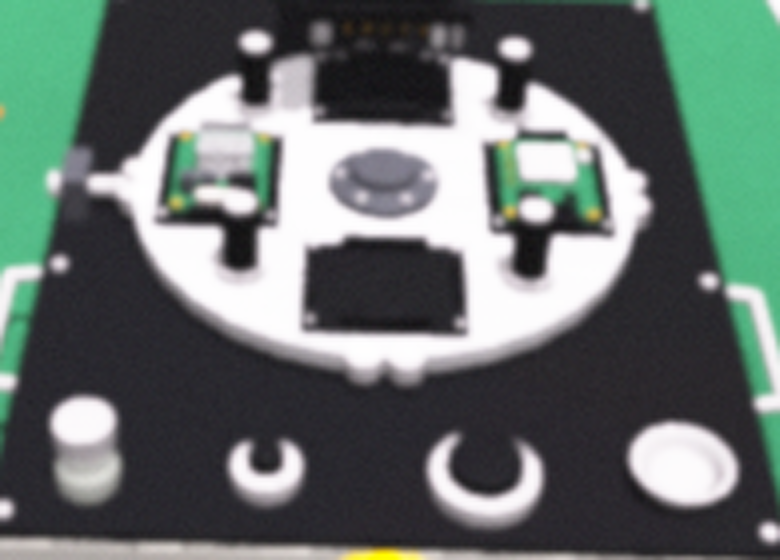

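The heatsink board is at the near (plunger, fixture +x) nest, at crop (245,430). The shield board is across from it at (285,115). The dial must therefore turn clockwise. Next I triangulate the post caps and the buttons from both views.

```bash
python3 - <<'E'
from h import *
from plant import read_state
_,_,K,W=load("top");_,_,K2,W2=load("side")
P={}
for n,a,b in [("post1",(394,412),(239,203)),("post2",(428,136),(537,209)),("post3",(153,100),(514,48)),("post4",(113,372),(256,41)),("start",(637,246),(487,478)),("reset",(619,421),(267,469)),("hub",(268,266),(383,175))]:
    u=a[0]/4-.375+210,a[1]/4-.375+120; v=b[0]/4-.375+180,b[1]/4-.375+165
    x,e=tri(*ray(K,W,*u),*ray(K2,W2,*v)); P[n]=x; print(n,np.round(x,4),"gap",round(e,4))
ps=[P[f"post{i}"] for i in (1,2,3,4)]
c=np.mean(ps,0); print("c",c,[round(np.linalg.norm((q-c)[:2]),4) for q in ps])
th=np.unwrap([np.arctan2(*(q-c)[1::-1])-np.radians(45+90*i) for i,q in enumerate(ps)]); print(np.degrees(th)%360)
t=th.mean(); R=np.array([[np.cos(t),-np.sin(t)],[np.sin(t),np.cos(t)]])
print("start pred",c[:2]+R@[-.05,.222],"reset pred",c[:2]+R@[.06,.222], "post2 pred",c[:2]+R@[-.0813,.0813])
s=read_state();print(s["ee_pos"],s["orientation"])
E
```

```text
post1 [ 0.4993 -0.1038  0.1427] gap 0.0024
post2 [ 0.6625 -0.1219  0.1443] gap 0.0014
post3 [0.6787 0.0401 0.1445] gap 0.0013
post4 [0.517  0.0566 0.1454] gap 0.0038
start [ 0.6162 -0.2594  0.0827] gap 0.0016
reset [ 0.5066 -0.2464  0.0836] gap 0.0009
hub [ 0.59   -0.0318  0.1037] gap 0.0003
c [ 0.58936401 -0.03224578  0.1442226 ] [np.float64(0.1151), np.float64(0.1157), np.float64(0.115), np.float64(0.1146)]
[173.46537048 174.2120688  173.98519909 174.17773676]
start pred [ 0.61572736 -0.25827448] reset pred [ 0.50633799 -0.24670016] post2 pred [ 0.66165822 -0.12164895]
[ 0.21222791 -0.58739652  0.23061468] [-6.79077290e-04  9.85011365e-01  1.72488024e-01 -1.78747009e-04]
```

```bash
python3 -m jog '[[19.37,-9.51,0,-18.19,0.45],[19.37,-9.51,0,-18.19,0.45],[19.37,-9.51,0,-18.19,0.45],[19.37,-9.51,0,-18.19,0.45],[19.37,-9.51,0,-18.19,0.45],[19.37,-9.51,0,-18.19,0.45],[19.37,-9.51,0,-18.19,0.45],[19.37,-9.51,0,-18.19,0.45],[19.37,-9.51,0,-18.19,0.45],[19.37,-9.51,0,-18.19,0.45],[19.37,-9.51,0,-18.19,0.45],[19.37,-9.51,0,-18.19,0.45],[19.37,-9.51,0,-18.19,0.45],[19.37,-9.51,0,-18.19,0.45],[19.37,-9.51,0,-18.19,0.45],[19.37,-9.51,0,-18.19,0.45],[19.37,-9.51,0,-18.19,0.45],[19.37,-9.51,0,-18.19,0.45],[19.37,-9.51,0,-18.19,0.45],[19.37,-9.51,0,-18.19,0.45]]' 20
cat > look.py <<'E'
import sys,cv2
from plant import read_state, viewer
from h import *
n,out=sys.argv[1:3]
s=read_state(); m=viewer.camera_model(n); p,d=viewer.camera(n)
np.savez(n+".npz",p=p,d=d,K=m["camera_matrix"],W=m["world_to_cam"])
cv2.imwrite(f"pics/{out}.png",p)
q=s["orientation"]; print(s["time_s"],"tcp",np.round(s["ee_pos"],4),"yaw",np.degrees(2*np.arctan2(q[2],q[1])),"q",np.round(s["joint_pos"],2),"F",np.round(s["force"],1),"w",s["width"])
E
python3 look.py wrist w1
```

```text
time_s: 1.77
ee_pos: [0.6612, -0.1237, 0.2311]
orientation: [-0.0, 0.432, 0.902, -0.001]
force: [0.4, -0.6, 1.4]
width: 0.45
grasp_force: 0.0
1.7667 tcp [ 0.6612 -0.1237  0.2311] yaw 128.87302972316036 q [ 0.42  0.57 -0.52  1.41  0.29  1.24  0.55] F [ 0.4 -0.6  1.4] w 0.45030852927509085
```

View pics/w1.png

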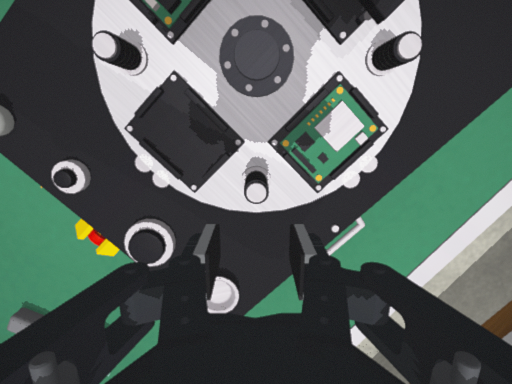

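The wrist view shows the post_2 cap at about (256,183), centred between the fingers. The start button is at about (148,243) and reset at about (65,178).

```bash
python3 - <<'E'
from h import *
p,d,K,W=load("wrist")
for u,v,z in [(256,181,.144),(256,55,.102),(148,244,.09),(66,178,.09)]: print(np.round(plane(K,W,u,v,z),4), np.round(depthpt(K,W,d,u,v),4))
E
```

```text
[ 0.6542 -0.1122  0.144 ] [ 0.6547 -0.1128  0.1408]
[ 0.5876 -0.0296  0.102 ] [ 0.5887 -0.031   0.1115]
[ 0.6139 -0.2542  0.09  ] [ 0.614  -0.2497  0.097 ]
[ 0.5053 -0.2446  0.09  ] [ 0.5082 -0.2401  0.0972]
```

```bash
python3 - <<'E'
from h import *
p,d,K,W=load("wrist")
print([(v,int(p[v,254:259].mean()),round(float(d[v,256]),3)) for v in range(150,214,2)])
for v in (185,190,195): print(np.round(plane(K,W,256,v,.144),4))
E
```

```text
[(150, 239, 0.278), (152, 234, 0.278), (154, 229, 0.28), (156, 213, 0.278), (158, 146, 0.28), (160, 144, 0.281), (162, 144, 0.282), (164, 146, 0.281), (166, 118, 0.278), (168, 141, 0.276), (170, 111, 0.278), (172, 29, 0.269), (174, 26, 0.259), (176, 25, 0.251), (178, 25, 0.244), (180, 53, 0.239), (182, 65, 0.239), (184, 219, 0.238), (186, 224, 0.237), (188, 225, 0.236), (190, 225, 0.239), (192, 224, 0.238), (194, 223, 0.239), (196, 222, 0.239), (198, 221, 0.239), (200, 224, 0.24), (202, 139, 0.244), (204, 220, 0.294), (206, 230, 0.293), (208, 230, 0.295), (210, 229, 0.295), (212, 134, 0.315)]
[ 0.6565 -0.1149  0.144 ]
[ 0.6592 -0.1184  0.144 ]
[ 0.662  -0.1218  0.144 ]
```

The cap centre is at row ~193, giving (0.661,-0.120), which agrees with the two-view value. Descending around post_2.

```bash
python3 -m jog '[[0,0,0.5,0,0.45],[0,0,1,0,0.45],[0,0,1.5,0,0.45],[0,0,2,0,0.45],[0,0,2.5,0,0.45],[0,0,3,0,0.45],[0,0,3.4,0,0.45],[0,0,3.8,0,0.45],[0,0,3.8,0,0.38],[0,0,3.8,0,0.34],[0,0,3.8,0,0.34],[0,0,3.8,0,0.34]]'
python3 look.py wrist w2
```

```text
time_s: 2.82
ee_pos: [0.6626, -0.122, 0.1184]
orientation: [0.001, 0.43, 0.903, 0.0]
force: [0.5, 0.4, 0.8]
width: 0.34
grasp_force: 0.0
2.8167 tcp [ 0.6626 -0.122   0.1184] yaw 129.002213365976 q [ 0.41  0.67 -0.49  1.54  0.35  1.03  0.5 ] F [0.5 0.4 0.8] w 0.34035482225267044
```

View pics/w2.png

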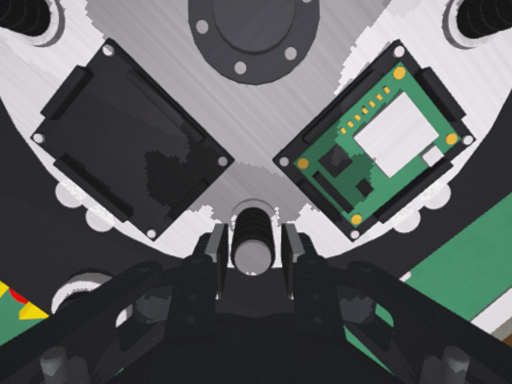

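The post stands centred between the fingers with about 3 mm play each side. Starting the first half of the arc, clockwise.

```bash
python3 -c "
from math import *
for a in [1,2.5,4.5,7,10,13,16,19,22,25,28,31,34,37,40,42.5,45]: print('[%.2f,%.2f,0,%.2f]'%(3.833*(1-cos(radians(a))),-3.833*sin(radians(a)),a/6),end=' ')"
```

```text
[0.00,-0.07,0,0.17] [0.00,-0.17,0,0.42] [0.01,-0.30,0,0.75] [0.03,-0.47,0,1.17] [0.06,-0.67,0,1.67] [0.10,-0.86,0,2.17] [0.15,-1.06,0,2.67] [0.21,-1.25,0,3.17] [0.28,-1.44,0,3.67] [0.36,-1.62,0,4.17] [0.45,-1.80,0,4.67] [0.55,-1.97,0,5.17] [0.66,-2.14,0,5.67] [0.77,-2.31,0,6.17] [0.90,-2.46,0,6.67] [1.01,-2.59,0,7.08] [1.12,-2.71,0,7.50]
```

```bash
python3 -m jog '[[0,-0.07,0,0.17,0.34],[0,-0.17,0,0.42,0.34],[0.01,-0.3,0,0.75,0.34],[0.03,-0.47,0,1.17,0.34],[0.06,-0.67,0,1.67,0.34],[0.1,-0.86,0,2.17,0.34],[0.15,-1.06,0,2.67,0.34],[0.21,-1.25,0,3.17,0.34],[0.28,-1.44,0,3.67,0.34],[0.36,-1.62,0,4.17,0.34],[0.45,-1.8,0,4.67,0.34],[0.55,-1.97,0,5.17,0.34],[0.66,-2.14,0,5.67,0.34],[0.77,-2.31,0,6.17,0.34],[0.9,-2.46,0,6.67,0.34],[1.01,-2.59,0,7.08,0.34],[1.12,-2.71,0,7.5,0.34]]'
python3 look.py top t2
```

```text
time_s: 4.28
ee_pos: [0.5776, -0.1473, 0.1177]
orientation: [0.0, 0.744, 0.668, 0.0]
force: [1.1, 0.7, -0.9]
width: 0.342
grasp_force: 0.7
4.2833 tcp [ 0.5776 -0.1473  0.1177] yaw 83.77761806282041 q [ 0.38  0.53 -0.32  1.76  0.2   0.89 -0.13] F [ 1.1  0.7 -0.9] w 0.34233715514460766
```

View pics/t2.png

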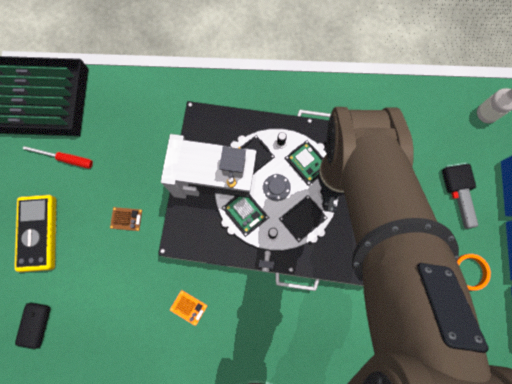

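The dial is about 45° clockwise, with both boards seated in their nests at (243,211) and (305,160). Now the second half.

```bash
python3 -m jog '[[0,-0.13,0,0.33,0.34],[0.01,-0.33,0,0.83,0.34],[0.04,-0.53,0,1.33,0.34],[0.07,-0.73,0,1.83,0.34],[0.11,-0.93,0,2.33,0.34],[0.17,-1.12,0,2.83,0.34],[0.23,-1.31,0,3.33,0.34],[0.3,-1.5,0,3.83,0.34],[0.39,-1.68,0,4.33,0.34],[0.48,-1.86,0,4.83,0.34],[0.58,-2.03,0,5.33,0.34],[0.69,-2.2,0,5.83,0.34],[0.79,-2.33,0,6.25,0.34],[0.88,-2.44,0,6.58,0.34],[0.96,-2.54,0,6.92,0.34],[1.03,-2.61,0,7.17,0.34],[1.09,-2.67,0,7.37,0.34],[1.12,-2.71,0,7.5,0.34],[1.12,-2.71,0,7.5,0.34],[1.12,-2.71,0,7.5,0.34]]'
python3 look.py wrist w3
```

```text
time_s: 6.0
ee_pos: [0.5016, -0.107, 0.1183]
orientation: [0.001, 0.943, 0.333, 0.001]
force: [1.7, -4.3, 3.2]
width: 0.338
grasp_force: 2.3
6.0 tcp [ 0.5016 -0.107   0.1183] yaw 38.90251356956148 q [ 0.21  0.39 -0.14  1.97  0.08  0.78 -0.86] F [ 1.7 -4.3  3.2] w 0.33841028112597027
```

View pics/w3.png

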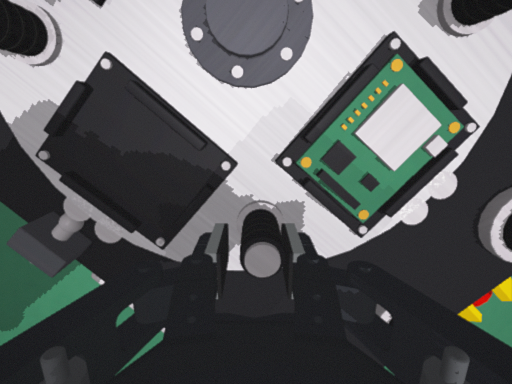

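The post (263,260) still rests on the trailing (right) finger, so the plunger probably hasn't quite seated. I'll push about 2° more, then back off.

```bash
python3 -m jog '[[0,-0.05,0,0.1,0.34],[0,-0.1,0,0.2,0.34],[0,-0.14,0,0.3,0.34],[0,-0.14,0,0.3,0.34],[0,-0.14,0,0.3,0.34],[0,-0.14,0,0.3,0.34],[0,-0.1,0,0.2,0.38],[0,-0.05,0,0.15,0.45],[0,-0.05,0,0.15,0.45],[0,-0.05,0,0.15,0.45],[0,-0.05,0,0.15,0.45],[0,-0.05,0,0.15,0.45]]'
python3 look.py wrist w4
```

```text
time_s: 7.05
ee_pos: [0.4993, -0.104, 0.1173]
orientation: [-0.0, 0.945, 0.326, -0.0]
force: [-1.3, 0.3, -0.7]
width: 0.45
grasp_force: 0.0
7.05 tcp [ 0.4993 -0.104   0.1173] yaw 38.09982648328085 q [ 0.21  0.39 -0.14  1.98  0.08  0.78 -0.88] F [-1.3  0.3 -0.7] w 0.4500252623434576
```

View pics/w4.png

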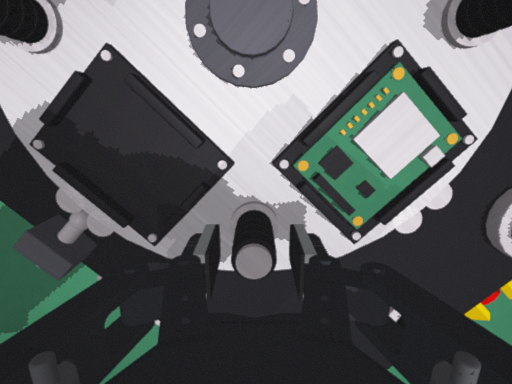

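Post now centred (253,260) and force-free, so the dial is seated. Lift, then move over the start button with the fingers shut.

```bash
python3 -m jog '[[0,0,-0.6,0,0.45],[0,0,-1.5,0,0.45],[0,0,-2.5,0,0.45],[0,0,-3.5,0,0.45],[0,0,-3.8,0,0.45],[0,0,-3.8,0,0.45],[-0.02,1,-3.8,0,0],[-0.04,2,-3.8,0,0],[-0.06,3,-3.8,0,0],[-0.08,4,-3.8,0,0],[-0.1,5,-3.8,0,0],[-0.12,6,-3.8,0,0],[-0.13,6.45,-3.8,0,0],[-0.13,6.45,-3.8,0,0],[-0.13,6.45,-3.8,0,0],[-0.13,6.45,-3.8,0,0],[-0.13,6.45,-3.8,0,0],[-0.13,6.45,-3.8,0,0]]'
python3 look.py top t3; python3 look.py wrist w5
python3 - <<'E'
import cv2,numpy as np
a=np.load("top.npz")["p"][120:275,150:405];b=cv2.imread("pics/w5.png")
a=cv2.resize(a,(400,243),interpolation=cv2.INTER_CUBIC);b=cv2.resize(b,(400,300))
cv2.imwrite("pics/c5.png",np.vstack([a,b]))
E
```

```text
time_s: 8.6
ee_pos: [0.6155, -0.2576, 0.2313]
orientation: [-0.0, 0.945, 0.327, 0.0]
force: [-1.1, 0.1, 0.1]
width: -0.001
grasp_force: 0.0
8.6 tcp [ 0.6155 -0.2576  0.2313] yaw 38.17704349633129 q [ 0.37  0.51 -0.08  1.45  0.04  1.18 -0.62] F [-1.1  0.1  0.1] w -0.0007252588709921629
8.65 tcp [ 0.6155 -0.2578  0.2315] yaw 38.16303314144876 q [ 0.37  0.51 -0.08  1.45  0.04  1.18 -0.62] F [-0.1  0.2 -0.4] w -0.00010737854367133002
```

View pics/c5.png

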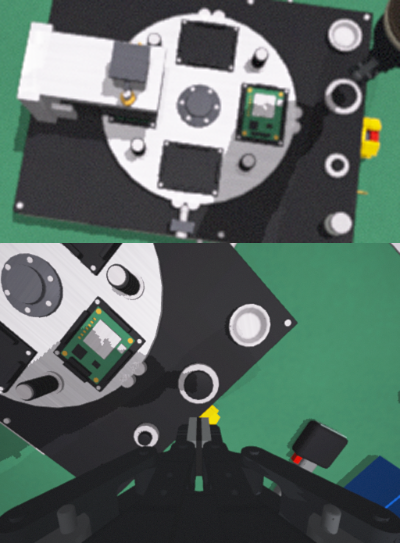

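The lugs straddle the plunger, all posts are back at the quarter-turn positions, the shield board is at the front nest, and the heatsink board is under the head. The tool is over the start button, so I press it now.

```bash
python3 -m jog '[[0,0,0.7,0,0],[0,0,1.6,0,0],[0,0,2.5,0,0],[0,0,3.4,0,0],[0,0,4,0,0],[0,0,4.4,0,0],[0,0,4.6,0,0],[0,0,4.65,0,0],[0,0,4.7,0,0],[0,0,4.75,0,0],[0,0,4.79,0,0],[0,0,4.82,0,0],[0,0,4.82,0,0],[0,0,4.82,0,0],[0,0,4.82,0,0]]'
```

```text
time_s: 9.95
ee_pos: [0.6163, -0.2587, 0.0908]
orientation: [0.001, 0.945, 0.326, 0.001]
force: [-10.8, 5.3, 24.1]
width: -0.001
grasp_force: 12.4
```

```bash
for k in 1; do python3 -m jog '[[0,0,-0.07,0,0],[0,0,-0.07,0,0],[0,0,-0.07,0,0],[0,0,-0.07,0,0]]'; python3 -m jog '[[0,0,-0.05,0,0],[0,0,-0.05,0,0],[0,0,-0.05,0,0]]'; python3 -m jog '[[0,0,-0.05,0,0],[0,0,-0.05,0,0],[0,0,-0.05,0,0]]';  python3 -m jog '[[0,0,-0.05,0,0],[0,0,-0.05,0,0],[0,0,-0.05,0,0]]'; python3 -m jog '[[0,0,-0.1,0,0],[0,0,-0.1,0,0],[0,0,-0.1,0,0]]'; done | grep -E 'ee_pos|force: \['
```

```text
ee_pos: [0.6168, -0.2589, 0.0911]
force: [-3.7, 1.2, 10.0]
ee_pos: [0.6167, -0.2589, 0.0918]
force: [-1.3, 0.8, 4.1]
ee_pos: [0.6167, -0.2589, 0.0924]
force: [1.7, 0.6, 3.4]
ee_pos: [0.6163, -0.2588, 0.0935]
force: [3.1, -1.3, 3.7]
ee_pos: [0.6154, -0.2587, 0.0962]
force: [1.1, -0.1, 2.2]
```

Force fell from 24 N (on the end stop) through about 4 N to 2 N over some 5 mm. That is the button spring, so it was fully pressed. Retreat and check.

```bash
python3 -m jog '[[0,0,-0.2,0,0],[0,0,-0.8,0,0],[0,0,-1.6,0,0],[0,0,-2.6,0,0],[0,0,-3.6,0,0],[0,1,-4.6,0,0],[0,2,-4.6,0,0],[0,3,-4.6,0,0],[0,4,-4.6,0,0],[0,4,-4.6,0,0],[0,4,-4.6,0,0],[0,4,-4.6,0,0],[0,4,-4.6,0,0]]'
python3 look.py top t6; python3 look.py side s6
python3 - <<'E'
import cv2,numpy as np
from h import *
a,d,K,W=load("top"); s,d2,K2,W2=load("side")
print("start/reset", [np.round(depthpt(K,W,d,u,v)[2],4) for u,v in ((369,182),(365,226))])
A=cv2.resize(a[120:275,150:405],(720,438),interpolation=cv2.INTER_CUBIC)[:300]; B=cv2.resize(s[150:310,130:390],(480,295),interpolation=cv2.INTER_CUBIC)
c=np.zeros((595,720,3),np.uint8); c[:300]=A; c[300:,:480]=B; cv2.imwrite("pics/c6.png",c)
E
```

```text
time_s: 12.37
ee_pos: [0.6894, -0.3519, 0.2344]
orientation: [-0.001, 0.945, 0.327, -0.0]
force: [0.6, 0.8, -0.1]
width: 0.003
grasp_force: 0.0
12.3667 tcp [ 0.6894 -0.3519  0.2344] yaw 38.16081214144785 q [ 0.43  0.7  -0.05  1.11  0.03  1.34 -0.52] F [ 0.6  0.8 -0.1] w 0.0026011874930274084
12.4167 tcp [ 0.6895 -0.3519  0.2347] yaw 38.17071485797871 q [ 0.43  0.7  -0.05  1.11  0.03  1.34 -0.52] F [-0.2 -0.3 -0.3] w 0.0009282298915221978
start/reset [np.float64(0.0976), np.float64(0.0974)]
```

View pics/c6.png

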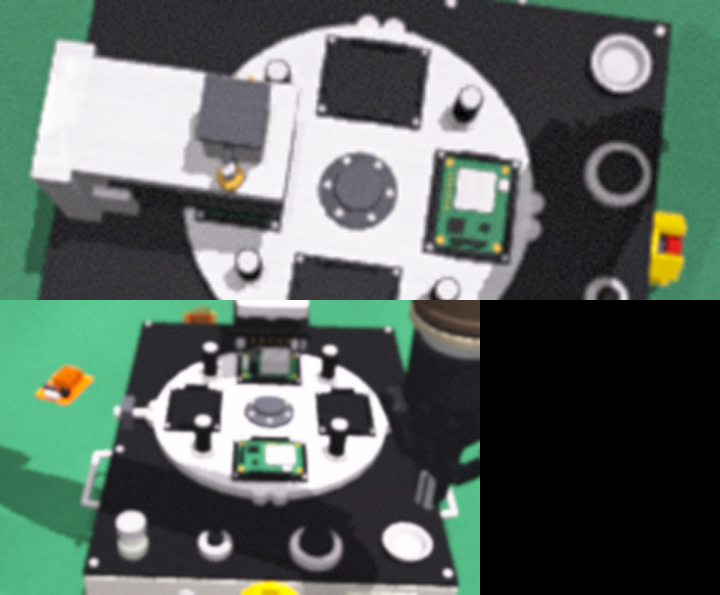

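The heatsink board lies in its nest under the head (side panel 270,365). Both buttons are up, at their starting height, and the jar and dish are unmoved.

```bash
python3 -c "
from plant import workorder
print(workorder.close_job())"
```

```text
the job is handed in; nothing more can be done
None
```

I turned the dial clockwise a quarter turn into its stop with the heatsink board under the test head, pressed the start button fully down and let it come back up, and handed the job in; both boards, the reset button, the jar and the dish looked undisturbed in the last pictures, but the hand-in returned no verdict.

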